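Gather the bushings in the lidded inspection dish

ROBOT

A 6-joint arm with a two-finger parallel gripper is mounted at the origin on the work surface. World frame = base frame: x ahead of the robot, y to its left, z up, the work surface at z = 0. Lengths are in m, angles in rad, forces in N, time in s.
With the tool pointing down it reaches from about 0.275 to 0.775 m from the base axis. Payload 14.6 kg.
Tool frame: the origin (TCP) lies midway between the tips of the shut fingers; the grasp point (between the pads) lies 19 mm behind it (tcp_to_grasp is the z of the grasp point in the tool frame, in m); z points along the fingers, y is the direction in which the jaws open and shut (so a half turn about z gives the same grasp; the last joint's range is limited). The gripper opens to 85 mm and grips with 20 to 120 N. Pads are 22 mm wide; open, the fingers measure 114 mm over their backs; the gripper's body (76 mm by 85 mm) begins 54 mm behind the grasp point. The pads swing forward as they close: fully open they stand 13 mm farther back than shut.
Start: joints at [1.008, 0.263, -0.048, 1.259, 0, 1.415], TCP at [0.208, 0.482, 0.231] pointing down, gripper open.
Joint ranges: [-2.65, 2.65], [-0.89, 1.7], [-1.18, 1.37], [-2.13, 2.11], [-1.35, 1.29], [-3.14, 3.14]. Speed limits (rad/s): [1.89, 1.89, 2.57, 2.79, 3.14, 3.14].

INTERFACE

Orientations are given as a unit quaternion [w, x, y, z].
In Python, from station import read_state, snapshot, finish_job, tcp_to_grasp gives the robot as it stands.
- The arm moves only by the tool arm_command, never from a script. Its arguments are lists of equal length, an entry for each row: "dp": the shift along the world's x, y, z scaled (see below), a list of three; "dr": the turn, a rotation vector about the world's x, y, z scaled (see below), a list of three. A call has 1 to 12 rows; each row is the pose to reach, as a shift and turn from the pose commanded when the call began; what a row does not reach only later rows make up. The controller multiplies each number of a shift by 100 mm and each number of a turn by 45 degrees. A row lasts 1/8 s, in which the tool goes at most 62.5 mm and 10.7 degrees, less where a joint would pass 70% of its speed; a pose out of reach is approached as far as the arm can. A call with a number of a shift or a turn outside -1 to 1 is refused whole. A call with a gripper value outside its range is refused whole. "fingers" is the opening, from 0 (shut) to 1 (fully open), set as the call begins (left out, the last holds). The fingers move at their own pace and stop on an object; "squeeze" is the grip in N (left out, the last holds). Time passes only in rows, so rows that repeat a pose let the fingers close. It gives the time, the measured TCP pose, the force and the opening at its end, in the units of the state.
- read_state(): the state, without advancing time (a new reading comes with each control period).
- snapshot(name): name is "scene" or "side" or "wrist"; returns a dict with "frame" (480x640x3 uint8, blue, green, red), "range_z" (480x640 float32, m along the optical axis (not along the pixel's ray), 0 where there is no reading), "fx", "fy", "cx", "cy" (pixels), "dist_coeffs" ([k1, k2, p1, p2, k3] as OpenCV has them; the pictures are not rectified), "rvec" (rotation vector, rad) and "tvec" (3), from world to camera coordinates, as OpenCV has them; the wrist camera has in their place "mount" (4x4, takes a point from camera to tool coordinates, whose origin is the TCP and whose axes are the flange's). Camera axes: x right, y down, z forward; pixel columns grow to the right and rows downward; lengths in m; the calibration is good to about 2 mm. A picture is of the moment at which its call begins: read the wrist's pose just before it.
- finish_job(): hands the job in, once; it reports no verdict.
The state is a dict: "clock": time; "q": joint angles; "joint_vel": joint speeds; "effort": joint torques, N m; "position": TCP position; "tool_rot": TCP orientation; "ft_force": force on the tool from outside, world axes, zero at the start; "ft_torque": the same for the moment, N m; "grip_width": opening from 0.0 (shut) to 1.0 (fully open).
Only numpy, scipy, OpenCV 4.12 (cv2) and the standard library are available. Lean on these libraries where they do the work, as an engineer would, in place of code of your own. Each camera call takes 0.05 s, during which the arm holds its last target.

TASK

Two brass bushings lie loose in the white inspection dish with the yellow-striped end and the clear, red-gripped lid. Pick up the dish with the lid on, tilt it until both bushings have slid against the yellow end, without letting the lid come off, and set it back flat on the green bench top. Then lift the lid off by its red grip and lay it, grip up, on the grey pad nearest the robot, leaving the bushings gathered at the yellow end.

Things in the scene. Friction and masses are not known exactly. Their poses are not given: they have to be found in the camera images.
- dish_mid (a point): White dish, 104 mm long (x), 60 wide (y), 40 high, walls and floor 6, 0.2 kg, loose on the bench. Point: its centre, 20 mm up; z up. The -x end has the yellow stripe. Grip it from above across the 60 mm width; the lid is 3 mm narrower each side, clear of the fingers. A lookalike with blue stripe and grip is not part of the job. Nothing else stands within 100 mm of its centre.
- lid_grip (a point): Loose clear lid: plate 98 x 54 x 4 mm; plug below it enters the dish 4 mm, 1.5 mm play; stays on in a 35 degree tilt. Red grip block on top, 30 (x) x 16 (y) x 20 mm. Point: the block's centre, 10 mm above the plate, 18 above the plug's underside, 34 above the dish's centre when seated, axes then as the dish's. Grey pad (clear, 2 mm thick): x 0.385 to 0.515 m, y -0.21 to 0.21 m from the robot base.
- bushing_a: Brass bushing in the dish: 16 mm diameter flange, 6 mm high, with a 10 mm boss, 12 mm high in all, 15 g. Origin: centre of its underside. It slides on the dish floor once the dish is tilted more than about 16 degrees (30 degrees for a second is ample) and stays put when the dish is level.
- bushing_b: Second brass bushing, same as the first.
Not all that is in view belongs to the job. What is shaped like the part that bears dish_mid but black is not meant.

How it is judged:
On the way, in this order (a step that is already met when the one before it is completed fails the run):
1. the dish is tilted by more than 15 degrees with the lid seated on it (angle between dish_mid's own z axis and vertical above 0.262 rad and z of lid_grip in the frame of dish_mid between 0.026 and 0.042 m and x of lid_grip in the frame of dish_mid between -0.012 and 0.012 m and y of lid_grip in the frame of dish_mid between -0.012 and 0.012 m), for 0.2 s.
2. the dish stands flat on the bench again, lid still on, both bushings at the yellow end (centres within 22 mm of its inner wall) (angle between dish_mid's own z axis and vertical below 0.12 rad and height (world z) of dish_mid below 0.026 m and z of lid_grip in the frame of dish_mid between 0.026 and 0.042 m and x of lid_grip in the frame of dish_mid between -0.012 and 0.012 m and y of lid_grip in the frame of dish_mid between -0.012 and 0.012 m and x of bushing_a in the frame of dish_mid between -0.05 and -0.024 m and y of bushing_a in the frame of dish_mid between -0.028 and 0.028 m and z of bushing_a in the frame of dish_mid between -0.02 and 0.012 m and x of bushing_b in the frame of dish_mid between -0.05 and -0.024 m and y of bushing_b in the frame of dish_mid between -0.028 and 0.028 m and z of bushing_b in the frame of dish_mid between -0.02 and 0.012 m), for 0.2 s.
At the end, for the whole second after the job is handed in: The dish stands flat on the bench (within 7 degrees), both bushings in it with their centres within 22 mm of the inner wall of the yellow end; the lid lies off the dish, grip up (within 10 degrees), flat on the grey pad with its centre over the pad; all released (angle between dish_mid's own z axis and vertical below 0.12 rad and height (world z) of dish_mid below 0.026 m and x of bushing_a in the frame of dish_mid between -0.05 and -0.024 m and y of bushing_a in the frame of dish_mid between -0.028 and 0.028 m and z of bushing_a in the frame of dish_mid between -0.02 and 0.012 m and x of bushing_b in the frame of dish_mid between -0.05 and -0.024 m and y of bushing_b in the frame of dish_mid between -0.028 and 0.028 m and z of bushing_b in the frame of dish_mid between -0.02 and 0.012 m and angle between lid_grip's own z axis and vertical below 0.17 rad and height (world z) of lid_grip below 0.028 m and world x of lid_grip between 0.385 and 0.515 m and world y of lid_grip between -0.21 and 0.21 m and horizontal distance between lid_grip and dish_mid above 0.075 m); the robot touches nothing.
It fails at once if the dish is tilted by more than 10 degrees without its lid seated on it (angle between dish_mid's own z axis and vertical above 0.175 rad and not (z of lid_grip in the frame of dish_mid between 0.026 and 0.042 m and x of lid_grip in the frame of dish_mid between -0.012 and 0.012 m and y of lid_grip in the frame of dish_mid between -0.012 and 0.012 m)).
It also fails if it takes over 51 s, if anything falls off the work surface, if the arm or the gripper's body presses on something with over 40 N, if the wrist force passes 120 N, or if a joint passes its speed limit or range.

## Working session

There is one attempt and no reset: what is moved stays moved. The work goes in short steps, Python scripts to look and compute and a tool call to move; the robot and the scene stay as the last step left them, time stands still between calls to the robot, and variables do not carry over. Pictures are saved under pics/ and viewed, and the job is handed in when it is done.

Besides the shell and the picture viewer there is one more tool, called after "Call:" as name(argument=value, ...) on one line, values as JSON. arm_command: Moves the arm, as the interface text tells. Shifts and turns lie within -1 to 1; 1 stands for 100 mm of shift or 45 degrees of turn. Its arguments: {"type":"object","properties":{"dp":{"type":"array"},"dr":{"type":"array"},"fingers":{"type":"number"},"squeeze":{"type":"number"}},"required":["dp","dr"]}

```bash
mkdir -p pics; ls
cat > h.py <<'E'
import numpy as np, cv2
from station import read_state, snapshot, finish_job, tcp_to_grasp
def save(s,n): cv2.imwrite('pics/'+n+'.png',s['frame'])
def K(s): return np.array([[s['fx'],0,s['cx']],[0,s['fy'],s['cy']],[0,0,1.]])
def pose(s):
    R,_=cv2.Rodrigues(np.array(s['rvec'],float)); t=np.array(s['tvec'],float).ravel(); return R,t
def quatR(q):
    from scipy.spatial.transform import Rotation as Ro
    return Ro.from_quat([q[1],q[2],q[3],q[0]]).as_matrix()
def cast(s,px,z,T=None):
    """pixels -> world points on plane z"""
    px=np.array(px,float).reshape(-1,1,2)
    u=cv2.undistortPoints(px,K(s),np.array(s['dist_coeffs'],float)).reshape(-1,2)
    d=np.c_[u,np.ones(len(u))]
    if T is None:
        R,t=pose(s); c=-R.T@t; D=d@R
    else:
        c=T[:3,3]; D=d@T[:3,:3].T
    k=(z-c[2])/D[:,2]
    return c+D*k[:,None]
def wristT(st,s):
    T=np.eye(4);T[:3,:3]=quatR(st['tool_rot']);T[:3,3]=st['position']
    return T@np.array(s['mount'])
E
python3 - <<'E'
from h import *
print(read_state(), tcp_to_grasp)
for n in ['scene','side','wrist']:
    s=snapshot(n); save(s,n+'0'); print(n,{k:v for k,v in s.items() if k not in('frame','range_z')})
    np.savez('pics/'+n+'0.npz',**s)
E
```

```text
pics
{'clock': 0.0, 'q': array([ 1.00769330e+00,  2.63494723e-01, -4.89646115e-02,  1.25940322e+00,
        1.74020936e-05,  1.41549621e+00]), 'joint_vel': array([ 0.00106185,  0.00043019,  0.00077119, -0.00111549,  0.00026126,
        0.00050807]), 'effort': array([ 2.24042351e-04, -6.37618160e+01,  3.84554923e+01,  1.39571496e-02,
       -4.18632033e-05, -1.57071753e-05]), 'position': array([0.2080545 , 0.48169784, 0.23082956]), 'tool_rot': array([-1.95549533e-04,  2.02491473e-01,  9.79283881e-01, -4.96030597e-04]), 'ft_force': array([-0.56028624, -0.56698293,  0.1128419 ]), 'ft_torque': array([-0.01406398, -0.01873869, -0.01250192]), 'grip_width': 1.004963108233663} -0.0187
scene {'fx': 450.25185578870594, 'fy': 450.25185578870594, 'cx': 324.73873973909997, 'cy': 245.14729296631208, 'dist_coeffs': array([-0.11067782,  0.        ,  0.        ,  0.        ,  0.        ]), 'rvec': array([ 1.20775351,  2.57148057, -0.66798979]), 'tvec': array([ 0.42235219, -0.24176152,  1.25802589])}
side {'fx': 625.1253917336363, 'fy': 625.1253917336363, 'cx': 324.0579034535476, 'cy': 243.85802518638496, 'dist_coeffs': array([-0.16043431,  0.        ,  0.        ,  0.        ,  0.        ]), 'rvec': array([ 2.15429513, -0.22652968,  0.08595611]), 'tvec': array([-0.53733454,  0.0544657 ,  1.17845124])}
wrist {'fx': 352.3619170109015, 'fy': 352.3619170109015, 'cx': 317.5633891963942, 'cy': 244.48446774438975, 'dist_coeffs': array([-0.05475398,  0.        ,  0.        ,  0.        ,  0.        ]), 'mount': array([[ 1.05534500e-03, -9.61410009e-01, -2.75117577e-01,
         7.08292240e-02],
       [ 9.99999442e-01,  1.00186786e-03,  3.34906341e-04,
        -2.02351864e-03],
       [-4.63508488e-05, -2.75117777e-01,  9.61410530e-01,
        -1.41959999e-01],
       [ 0.00000000e+00,  0.00000000e+00,  0.00000000e+00,
         1.00000000e+00]])}
```

View pics/scene0.png

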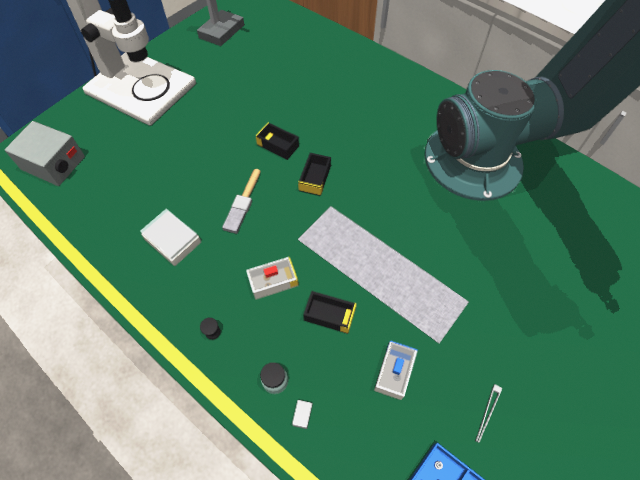

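View pics/side0.png

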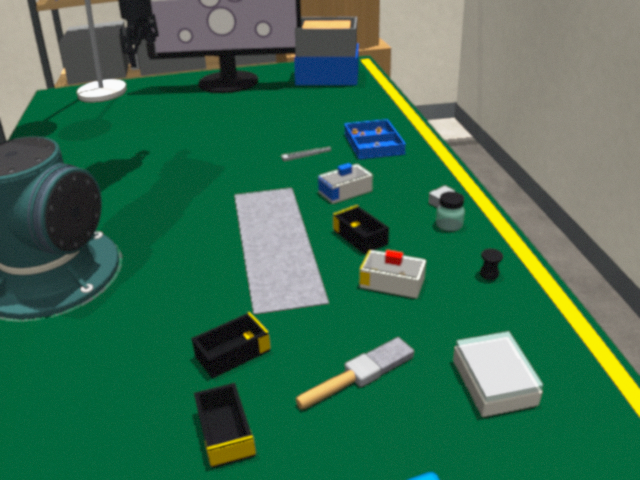

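View pics/wrist0.png

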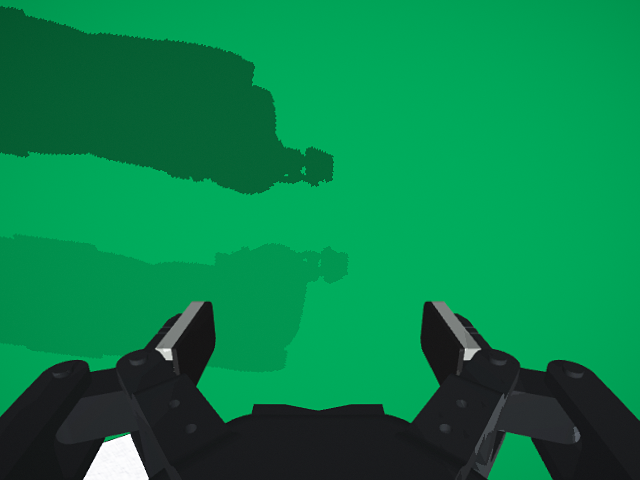

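The scene picture shows these candidates:
- White dish with a red grip and yellow end, scene (272,277) and side (393,272). It fits the description.
- White dish with a blue grip, scene (397,370). This is the lookalike.
- Black dishes with yellow ends, scene (330,311), (277,140) and (315,174). These are not meant.

I'll enlarge the red/yellow one and measure it.

Run:
```python
from h import *
S={n:dict(np.load(f'pics/{n}0.npz')) for n in('scene','side')}
box={'scene':(235,250,310,305),'side':(350,240,435,305)}
crops=[]
res={}
for n,s in S.items():
    x0,y0,x1,y1=box[n]; f=s['frame']; hsv=cv2.cvtColor(f,cv2.COLOR_BGR2HSV)
    m=np.zeros(f.shape[:2],np.uint8); m[y0:y1,x0:x1]=255
    H,Sa,V=[hsv[...,i] for i in range(3)]
    red=((H<6)|(H>174))&(Sa>150)&(V>90)&(m>0)
    yel=(H>15)&(H<35)&(Sa>110)&(V>90)&(m>0)
    notg=~((H>50)&(H<90)&(Sa>100))&(m>0)
    r=np.argwhere(red)[:,::-1]; y=np.argwhere(yel)[:,::-1]
    print(n,'red',len(r),r.mean(0),'yel',len(y),y.mean(0))
    res[n]=(r.mean(0),y.mean(0))
    print(' red on .056',cast(s,[r.mean(0)],.056)[0],' yel@.03',cast(s,[y.mean(0)],.03)[0])
    c,_=cv2.findContours(notg.astype(np.uint8),cv2.RETR_EXTERNAL,cv2.CHAIN_APPROX_NONE); c=max(c,key=cv2.contourArea)
    hull=cv2.convexHull(c); ap=cv2.approxPolyDP(hull,3,True).reshape(-1,2); print(' hull',ap.tolist())
    print(cast(s,ap,.04).round(3).tolist())
    crops.append(cv2.resize(f[y0:y1,x0:x1],(400,300),interpolation=cv2.INTER_CUBIC))
cv2.imwrite('pics/crop0.png',np.hstack(crops))
# triangulate red
def ray(s,p):
    a=cast(s,[p],0)[0]; R,t=pose(s); c=-R.T@t; d=a-c; return c,d/np.linalg.norm(d)
A=0;b=0
for n in S:
    c,d=ray(S[n],res[n][0]); P=np.eye(3)-np.outer(d,d); A=A+P; b=b+P@c
print('tri red',np.linalg.solve(A,b))
s=S['scene']
print('depth red', s['range_z'][272,271])
```

```text
scene red 106 [270.41509434 271.01886792] yel 72 [293.36111111 277.18055556]
 red on .056 [ 0.63970213 -0.17985933  0.056     ]  yel@.03 [ 0.6095479  -0.13881638  0.03      ]
 hull [[289, 257], [298, 285], [255, 299], [246, 269]]
[[0.58, -0.178, 0.04], [0.621, -0.114, 0.04], [0.708, -0.166, 0.04], [0.668, -0.233, 0.04]]
side red 190 [393.30526316 257.15263158] yel 182 [365.63186813 272.8956044 ]
 red on .056 [ 0.63775632 -0.17939738  0.056     ]  yel@.03 [ 0.58798588 -0.17930265  0.03      ]
 hull [[350, 240], [386, 240], [425, 259], [417, 297], [360, 287]]
[[0.582, -0.086, 0.04], [0.647, -0.101, 0.04], [0.698, -0.176, 0.04], [0.651, -0.276, 0.04], [0.565, -0.229, 0.04]]
tri red [ 0.63870389 -0.17962164  0.05577535]
depth red 1.0093703
```

View pics/crop0.png

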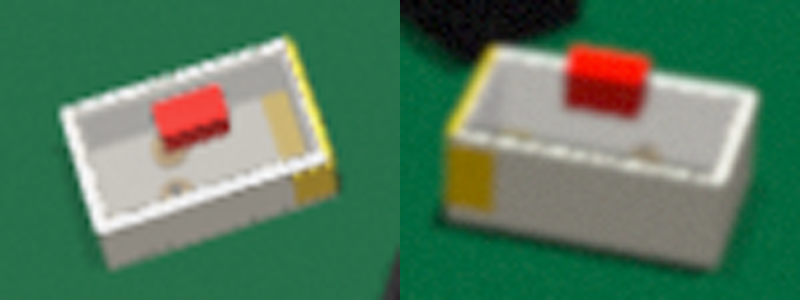

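The crop confirms the white dish with the clear, red-gripped lid and yellow end. The red block triangulates to (0.639, -0.180, 0.056) and its height is plausible. Next I'll travel above it for a close look with the wrist camera.

Call:
arm_command(dp=[[0.3,-0.47,0],[0.61,-0.95,0],[0.61,-0.95,0]], dr=[[0,0,0],[0,0,0],[0,0,0]], fingers=1)

```text
clock: 0.52
position: [0.2706, 0.3846, 0.2313]
tool_rot: [0.0, 0.204, 0.979, -0.0]
ft_force: [0.5, 0.7, -0.1]
grip_width: 1.001
```

Call:
arm_command(dp=[[0.3,-0.47,0],[0.61,-0.95,0]], dr=[[0,0,0],[0,0,0]])

```text
clock: 0.78
position: [0.3304, 0.2916, 0.2312]
tool_rot: [-0.0, 0.201, 0.98, 0.0]
ft_force: [0.2, -0.2, 0.1]
grip_width: 1.003
```

Call:
arm_command(dp=[[0.3,-0.47,0],[0.61,-0.95,0]], dr=[[0,0,0],[0,0,0]])

```text
clock: 1.02
position: [0.3919, 0.1961, 0.2313]
tool_rot: [0.0, 0.202, 0.979, 0.0]
ft_force: [0.6, 1.4, 0.6]
grip_width: 1.0
```

Call:
arm_command(dp=[[0.3,-0.47,0],[0.61,-0.95,0]], dr=[[0,0,0],[0,0,0]])

```text
clock: 1.27
position: [0.4531, 0.101, 0.2313]
tool_rot: [0.0, 0.202, 0.979, 0.0]
ft_force: [0.9, 1.0, -0.2]
grip_width: 0.997
```

Call:
arm_command(dp=[[0.3,-0.47,0],[0.61,-0.95,0]], dr=[[0,0,0],[0,0,0]])

```text
clock: 1.52
position: [0.5142, 0.006, 0.2312]
tool_rot: [0.0, 0.202, 0.979, 0.0]
ft_force: [1.2, 0.8, -0.2]
grip_width: 0.996
```

Call:
arm_command(dp=[[0.3,-0.47,0],[0.61,-0.95,0],[0.61,-0.95,0]], dr=[[0,0,0],[0,0,0],[0,0,0]])

```text
clock: 1.9
position: [0.576, -0.0903, 0.23]
tool_rot: [-0.0, 0.204, 0.979, -0.0]
ft_force: [-0.5, 0.6, -0.4]
grip_width: 1.002
```

Moving the rest of the way: +62, -90 mm, and turning about -8°.

Call:
arm_command(dp=[[0.31,-0.45,-0.1],[0.62,-0.9,-0.2],[0.62,-0.9,-0.3],[0.62,-0.9,-0.3]], dr=[[0,0,-0.1],[0,0,-0.18],[0,0,-0.18],[0,0,-0.18]])

```text
clock: 2.4
position: [0.6358, -0.1766, 0.2004]
tool_rot: [-0.001, 0.271, 0.963, 0.0]
ft_force: [0.0, -0.2, 0.6]
grip_width: 1.003
```

Run:
```python
from h import *
st=read_state(); s=snapshot('wrist'); save(s,'wrist1'); np.savez('pics/wrist1.npz',**s,T=wristT(st,s)); print(st['position'],st['tool_rot'],st['q'],st['clock'])
```

```text
[ 0.63575385 -0.17662455  0.20038811] [-1.02932589e-03  2.70649491e-01  9.62677372e-01  2.66556537e-04] [-3.94482365e-01  5.11906940e-01  2.64522506e-01  1.32551968e+00
  2.81959564e-04  1.53652932e-01] 2.4
```

View pics/wrist1.png

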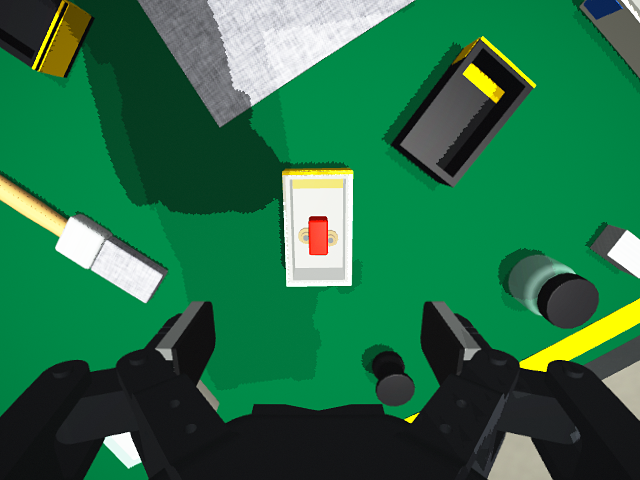

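The wrist picture shows the dish at (318,228) with its yellow end up (row 172) and the red grip at (318,236). The bushings are near (305,237) and (331,237). The view is almost aligned, so I'll measure the centre and yaw.

```bash
cat > meas.py <<'E'
from h import *
def meas(s,T,box):
    x0,y0,x1,y1=box; f=s['frame']; hsv=cv2.cvtColor(f,cv2.COLOR_BGR2HSV).astype(int)
    m=np.zeros(f.shape[:2],bool); m[y0:y1,x0:x1]=1
    H,Sa,V=[hsv[...,i] for i in range(3)]
    red=((H<6)|(H>174))&(Sa>150)&(V>200)&m
    notg=~((H>50)&(H<90)&(Sa>100))&(V>60)&m
    c,_=cv2.findContours(notg.astype(np.uint8),cv2.RETR_EXTERNAL,cv2.CHAIN_APPROX_NONE); c=max(c,key=cv2.contourArea)
    P=cast(s,c.reshape(-1,2),.04,T)[:,:2]
    (cx,cy),(w,h),a=cv2.minAreaRect((P*1000).astype(np.float32))
    bp=cv2.boxPoints(((cx,cy),(w,h),a)); e=[bp[1]-bp[0],bp[2]-bp[1]]; L=max(e,key=np.linalg.norm); yaw=np.degrees(np.arctan2(L[1],L[0]))
    print('dish rim centre',cx,cy,'size',w,h,'yaw long',yaw)
    r,_=cv2.findContours(red.astype(np.uint8),cv2.RETR_EXTERNAL,cv2.CHAIN_APPROX_NONE); r=max(r,key=cv2.contourArea)
    Q=cast(s,r.reshape(-1,2),.064,T)[:,:2]
    print('red',cv2.minAreaRect((Q*1000).astype(np.float32)))
    return
E
python3 - <<'E'
from meas import *
s=dict(np.load('pics/wrist1.npz')); meas(s,s['T'],(270,150,365,300))
# black dish near pad corner + pad extents in scene
sc=dict(np.load('pics/scene0.npz'))
print(cast(sc,[(310,293),(356,303),(350,331),(304,315)],.04).round(3).tolist())
E
```

```text
dish rim centre 636.3356323242188 -179.1553955078125 size 60.545536041259766 107.10997772216797 yaw long -30.62152
red ((637.1341552734375, -179.46632385253906), (14.892056465148926, 28.702795028686523), 58.656497955322266)
[[0.618, -0.08, 0.04], [0.571, 0.014, 0.04], [0.631, 0.044, 0.04], [0.667, -0.057, 0.04]]
```

The centre measures (0.637, -0.180) with yaw about -31°, and the jaws are already aligned across the width. The rim comes out at 107 x 60.5 mm against 104 x 60; the end wall showing explains the excess. Descending to TCP z ≈ 4 mm.

Call:
arm_command(dp=[[0.02,-0.03,-0.3],[0.02,-0.03,-0.65],[0.02,-0.03,-1.0]], dr=[[0,0,0],[0,0,0],[0,0,0]])

```text
clock: 2.82
position: [0.6382, -0.1796, 0.1016]
tool_rot: [0.001, 0.27, 0.963, -0.0]
ft_force: [0.3, 0.4, -1.2]
grip_width: 1.001
```

Call:
arm_command(dp=[[0,0,-0.3],[0,0,-0.55],[0,0,-0.8],[0,0,-0.96],[0,0,-0.96]], dr=[[0,0,0],[0,0,0],[0,0,0],[0,0,0],[0,0,0]])

```text
clock: 3.45
position: [0.6378, -0.1802, 0.0052]
tool_rot: [-0.0, 0.271, 0.963, 0.0]
ft_force: [-0.1, -0.0, -0.7]
grip_width: 1.0
```

Call:
arm_command(dp=[[0,0,0],[0,0,0],[0,0,0],[0,0,0],[0,0,0],[0,0,0]], dr=[[0,0,0],[0,0,0],[0,0,0],[0,0,0],[0,0,0],[0,0,0]], fingers=0.5, squeeze=50)

```text
clock: 4.2
position: [0.639, -0.181, 0.0067]
tool_rot: [0.001, 0.271, 0.963, 0.0]
ft_force: [0.2, 2.7, 6.8]
grip_width: 0.698
```

Run:
```python
from h import *
s=snapshot('side'); save(s,'side2'); s=snapshot('wrist'); save(s,'wrist2'); st=read_state(); print(st)
cv2.imwrite('pics/s2c.png',cv2.resize(snapshot('side')['frame'][180:330,310:470],(800,600)*1 if False else (640,600)))
```

```text
{'clock': 4.3, 'q': array([-3.98857400e-01,  6.28996595e-01, -6.73640855e-02,  8.72274219e-01,
        6.11326144e-04,  1.50046257e-01]), 'joint_vel': array([-7.28623288e-04, -3.30558424e-04, -8.97732476e-04, -2.47339927e-06,
       -1.46884570e-03, -8.10564916e-04]), 'effort': array([-1.76965110e+00, -8.60025430e+01,  3.18043435e+01, -5.80146722e-01,
       -6.02752883e-01,  2.25167588e-02]), 'position': array([ 0.63904199, -0.18101625,  0.00677202]), 'tool_rot': array([1.11028891e-03, 2.71018833e-01, 9.62573390e-01, 1.69200426e-04]), 'ft_force': array([-0.31221355,  2.72616539,  6.77717192]), 'ft_torque': array([0.48331509, 0.08625343, 0.05001658]), 'grip_width': 0.695659505707082}
```

View pics/s2c.png

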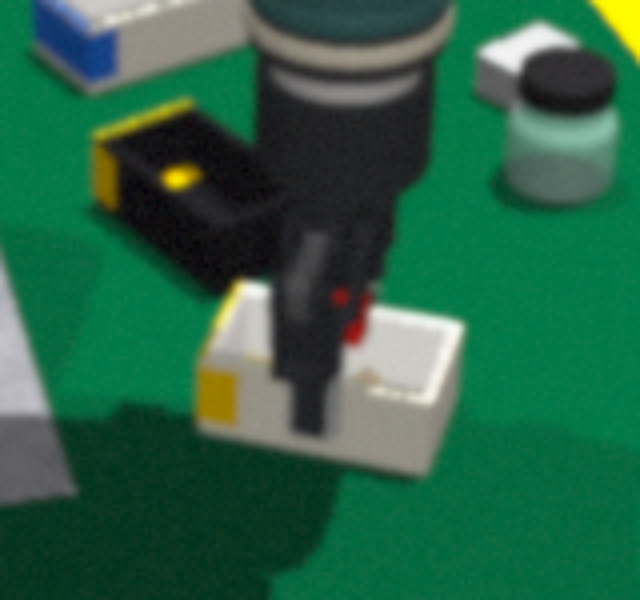

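View pics/wrist2.png

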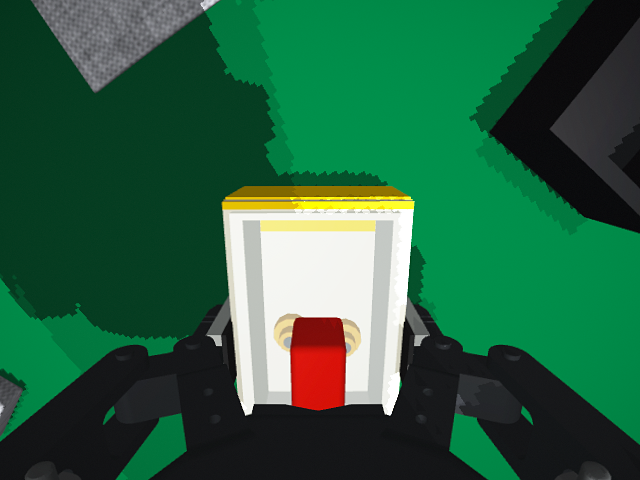

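The dish is gripped: opening 0.70 ≈ 59 mm, and the lid looks seated at wrist (318,330). Lifting 80 mm.

Call:
arm_command(dp=[[0,0,0.1],[0,0,0.25],[0,0,0.4],[0,0,0.55],[0,0,0.7],[0,0,0.8],[0,0,0.8],[0,0,0.8]], dr=[[0,0,0],[0,0,0],[0,0,0],[0,0,0],[0,0,0],[0,0,0],[0,0,0],[0,0,0]])

```text
clock: 5.35
position: [0.6379, -0.1809, 0.0848]
tool_rot: [-0.0, 0.271, 0.963, 0.0]
ft_force: [-0.0, -0.6, -2.3]
grip_width: 0.693
```

Run:
```python
from h import *
f=snapshot('side')['frame']; cv2.imwrite('pics/s3.png',cv2.resize(f[150:300,310:470],(640,600)))
save(snapshot('wrist'),'wrist3')
```

```text
(no output)
```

View pics/s3.png

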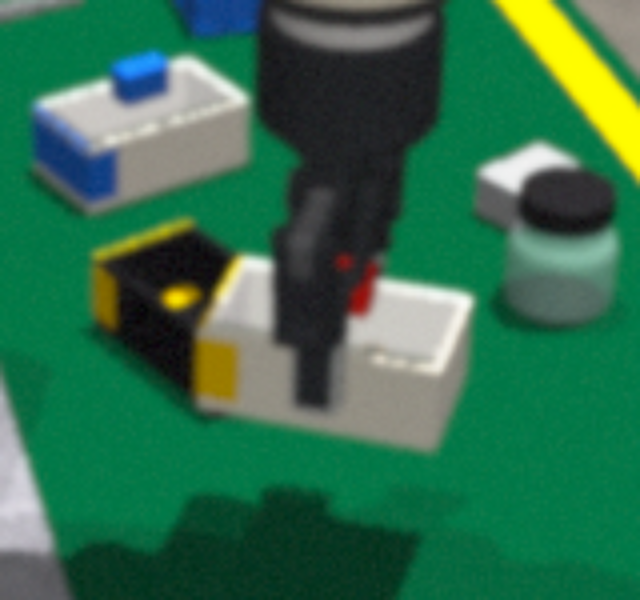

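View pics/wrist3.png

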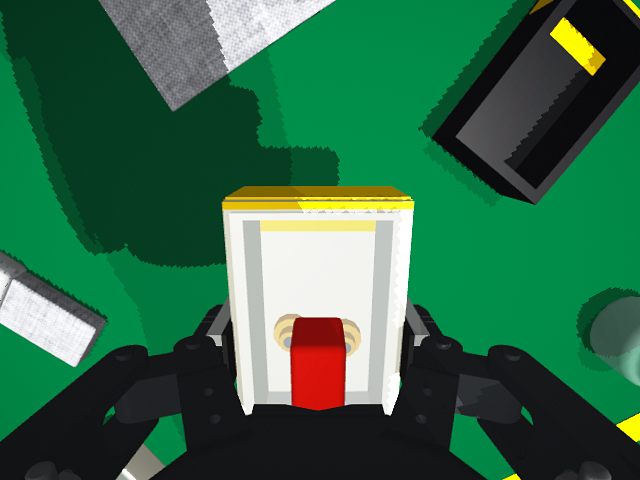

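The dish is held level in the air with the lid seated, and the bushings have not moved (wrist (290,330) and (350,333)). Tilting 28° with the yellow end down.

Call:
arm_command(dp=[[0,0,0],[0,0,0],[0,0,0],[0,0,0],[0,0,0],[0,0,0],[0,0,0],[0,0,0],[0,0,0],[0,0,0],[0,0,0],[0,0,0]], dr=[[-0.03,-0.05,0],[-0.08,-0.13,0],[-0.13,-0.21,0],[-0.18,-0.3,0],[-0.23,-0.38,0],[-0.28,-0.46,0],[-0.32,-0.53,0],[-0.32,-0.53,0],[-0.32,-0.53,0],[-0.32,-0.53,0],[-0.32,-0.53,0],[-0.32,-0.53,0]])

```text
clock: 6.95
position: [0.6384, -0.1812, 0.0853]
tool_rot: [0.232, 0.263, 0.934, -0.064]
ft_force: [0.6, -0.1, -4.4]
grip_width: 0.696
```

Run:
```python
from h import *
print(read_state()['q'], quatR(read_state()['tool_rot'])[:,2])
f=snapshot('side')['frame']; cv2.imwrite('pics/s4.png',cv2.resize(f[150:300,310:470],(640,600)))
save(snapshot('wrist'),'wrist4')
```

```text
[-0.36293648  0.32842265 -0.53730339  0.22572471 -0.0838875   0.16577468] [ 0.3998923  -0.24149038 -0.88417676]
```

View pics/s4.png

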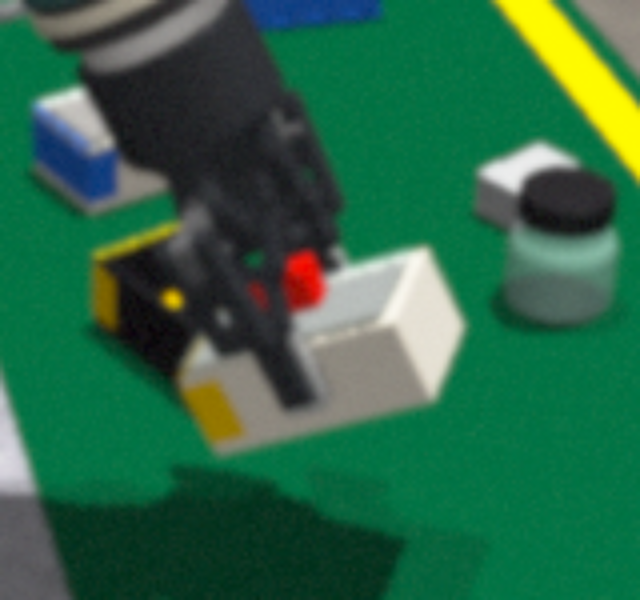

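View pics/wrist4.png

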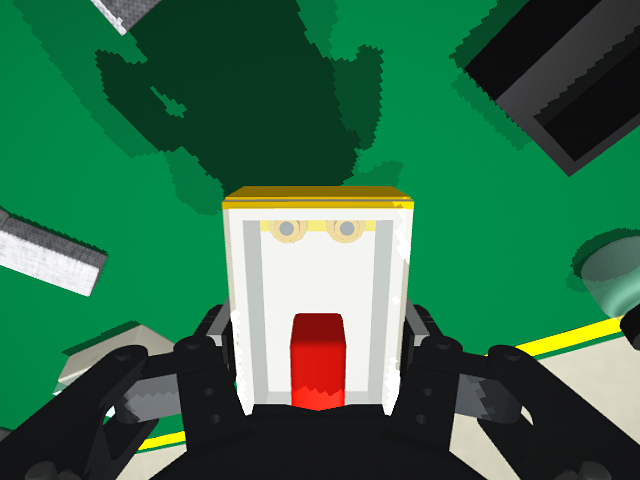

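The tilt is 28° and the lid is still seated. Both bushings have slid to the yellow end, at wrist (287,228) and (347,228). Levelling slowly.

Call:
arm_command(dp=[[0,0,0],[0,0,0],[0,0,0],[0,0,0],[0,0,0],[0,0,0],[0,0,0],[0,0,0],[0,0,0],[0,0,0],[0,0,0],[0,0,0]], dr=[[0.03,0.05,0],[0.06,0.1,0],[0.1,0.17,0],[0.14,0.23,0],[0.18,0.3,0],[0.22,0.36,0],[0.26,0.43,0],[0.29,0.48,0],[0.31,0.51,0],[0.32,0.53,0],[0.32,0.53,0],[0.32,0.53,0]])

```text
clock: 8.55
position: [0.6382, -0.1809, 0.0853]
tool_rot: [0.0, 0.271, 0.963, -0.0]
ft_force: [-0.3, 0.6, -2.9]
grip_width: 0.693
```

Call:
arm_command(dp=[[0,0,-0.06],[0,0,-0.18],[0,0,-0.3],[0,0,-0.42],[0,0,-0.54],[0,0,-0.64],[0,0,-0.7],[0,0,-0.7]], dr=[[0,0,0],[0,0,0],[0,0,0],[0,0,0],[0,0,0],[0,0,0],[0,0,0],[0,0,0]])

```text
clock: 9.55
position: [0.6381, -0.181, 0.0149]
tool_rot: [-0.0, 0.271, 0.963, 0.0]
ft_force: [0.0, 0.0, -3.0]
grip_width: 0.691
```

Run:
```python
from h import *
st=read_state();print(st['position'],st['tool_rot'],st['ft_force'], quatR(st['tool_rot'])[:,2])
```

```text
[ 0.63807576 -0.18099431  0.01490562] [-2.56004984e-04  2.71153803e-01  9.62535998e-01  3.64419803e-05] [ 0.04962076  0.00887892 -2.9514378 ] [-4.73065263e-04  2.08986886e-04 -9.99999866e-01]
```

Call:
arm_command(dp=[[0,0,-0.02],[0,0,-0.04],[0,0,-0.06],[0,0,-0.075],[0,0,-0.082],[0,0,-0.085],[0,0,-0.085],[0,0,-0.085]], dr=[[0,0,0],[0,0,0],[0,0,0],[0,0,0],[0,0,0],[0,0,0],[0,0,0],[0,0,0]])

```text
clock: 10.55
position: [0.6382, -0.181, 0.0068]
tool_rot: [0.0, 0.271, 0.963, 0.0]
ft_force: [-0.3, -0.1, -2.1]
grip_width: 0.697
```

Run:
```python
from h import *
f=snapshot('side')['frame']; cv2.imwrite('pics/s5.png',cv2.resize(f[180:330,310:470],(640,600)))
```

```text
(no output)
```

View pics/s5.png

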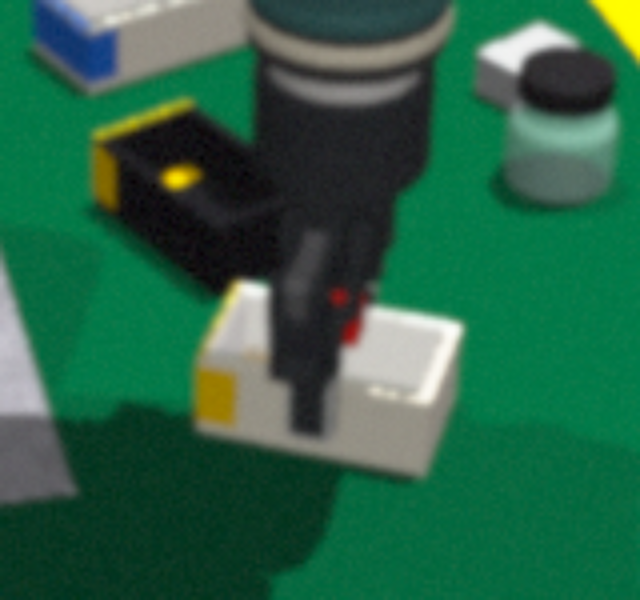

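The dish is almost down and the weight is just transferring. I'll go another 1.5 mm, then open.

Call:
arm_command(dp=[[0,0,-0.007],[0,0,-0.015],[0,0,-0.015],[0,0,-0.015]], dr=[[0,0,0],[0,0,0],[0,0,0],[0,0,0]])

```text
clock: 11.1
position: [0.6383, -0.1811, 0.0068]
tool_rot: [0.001, 0.271, 0.963, -0.0]
ft_force: [-8.3, 2.1, 17.1]
grip_width: 0.699
```

Call:
arm_command(dp=[[0,0,0],[0,0,0],[0,0,0],[0,0,0],[0,0,0],[0,0,0]], dr=[[0,0,0],[0,0,0],[0,0,0],[0,0,0],[0,0,0],[0,0,0]], fingers=1)

```text
clock: 11.85
position: [0.6382, -0.181, 0.0053]
tool_rot: [0.0, 0.271, 0.963, 0.0]
ft_force: [1.0, 0.2, 0.2]
grip_width: 1.0
```

Call:
arm_command(dp=[[0,0,0.15],[0,0,0.35],[0,0,0.6],[0,0,0.8],[0,0,1.0]], dr=[[0,0,0],[0,0,0],[0,0,0],[0,0,0],[0,0,0]])

```text
clock: 12.48
position: [0.6383, -0.1811, 0.1072]
tool_rot: [0.001, 0.271, 0.963, -0.0]
ft_force: [-0.2, -0.5, -0.3]
grip_width: 0.999
```

Call:
arm_command(dp=[[0,0,0.5],[0,0,0.8],[0,0,0.8],[0,0,0.8]], dr=[[0,0,0],[0,0,0],[0,0,0],[0,0,0]])

```text
clock: 12.98
position: [0.638, -0.1809, 0.1852]
tool_rot: [-0.0, 0.271, 0.963, 0.0]
ft_force: [0.6, 0.1, -0.5]
grip_width: 1.004
```

Run:
```python
from meas import *
st=read_state(); s=snapshot('wrist'); save(s,'wrist6'); T=wristT(st,s); print(st['position'],st['tool_rot'],st['clock'])
meas(s,T,(270,130,365,310))
np.savez('pics/wrist6.npz',**s,T=T)
```

```text
[ 0.63799299 -0.18093315  0.18524853] [-1.05136630e-04  2.71138179e-01  9.62540428e-01  3.45531031e-05] 12.975
dish rim centre 634.5113525390625 -181.36187744140625 size 60.523223876953125 106.49623107910156 yaw long -31.403667
red ((633.9559936523438, -180.93927001953125), (14.83560562133789, 28.61786651611328), 58.59770584106445)
```

View pics/wrist6.png

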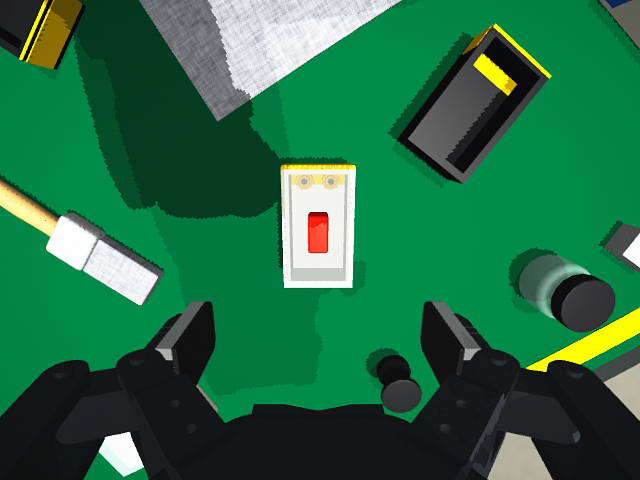

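The dish is flat with the lid on, and the bushings are at the yellow end, at (304,182) and (331,182). The grip measures (0.634, -0.181). Descending 139 mm and -4 mm in x to grip the lid.

Call:
arm_command(dp=[[-0.04,0,-0.3],[-0.04,0,-0.6],[-0.04,0,-0.9],[-0.04,0,-0.9]], dr=[[0,0,0],[0,0,0],[0,0,0],[0,0,0]], fingers=0.7)

```text
clock: 13.52
position: [0.6325, -0.1804, 0.0928]
tool_rot: [-0.003, 0.271, 0.963, 0.0]
ft_force: [-0.2, 0.6, 0.9]
grip_width: 0.702
```

Call:
arm_command(dp=[[0,0,-0.2],[0,0,-0.35],[0,0,-0.45],[0,0,-0.49],[0,0,-0.49]], dr=[[0,0,0],[0,0,0],[0,0,0],[0,0,0],[0,0,0]])

```text
clock: 14.15
position: [0.6343, -0.1811, 0.0464]
tool_rot: [0.0, 0.271, 0.963, -0.0]
ft_force: [0.2, 0.6, -0.2]
grip_width: 0.702
```

Call:
arm_command(dp=[[0,0,0],[0,0,0],[0,0,0],[0,0,0],[0,0,0],[0,0,0],[0,0,0],[0,0,0]], dr=[[0,0,0],[0,0,0],[0,0,0],[0,0,0],[0,0,0],[0,0,0],[0,0,0],[0,0,0]], fingers=0, squeeze=30)

```text
clock: 15.15
position: [0.6345, -0.1809, 0.0466]
tool_rot: [0.0, 0.271, 0.963, 0.0]
ft_force: [1.1, 3.2, 5.4]
grip_width: 0.178
```

Run:
```python
from h import *
f=snapshot('side')['frame']; cv2.imwrite('pics/s7.png',cv2.resize(f[180:330,310:470],(640,600)))
save(snapshot('wrist'),'wrist7')
```

```text
(no output)
```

View pics/s7.png

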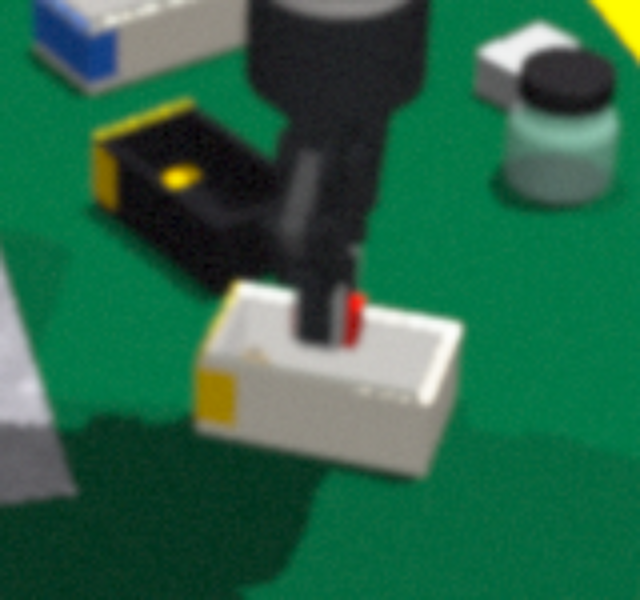

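View pics/wrist7.png

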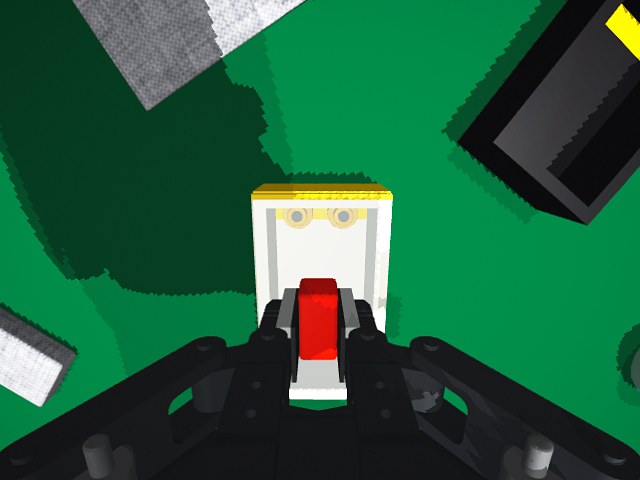

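The lid grip is held: opening 0.178 ≈ 15 mm. Lifting straight up, slowly at first.

Call:
arm_command(dp=[[0,0,0.02],[0,0,0.05],[0,0,0.09],[0,0,0.14],[0,0,0.22],[0,0,0.34],[0,0,0.48],[0,0,0.64],[0,0,0.8],[0,0,0.9],[0,0,0.9]], dr=[[0,0,0],[0,0,0],[0,0,0],[0,0,0],[0,0,0],[0,0,0],[0,0,0],[0,0,0],[0,0,0],[0,0,0],[0,0,0]])

```text
clock: 16.62
position: [0.6346, -0.1812, 0.1371]
tool_rot: [0.001, 0.271, 0.963, -0.0]
ft_force: [-0.4, 0.0, -0.4]
grip_width: 0.18
```

Run:
```python
from h import *
f=snapshot('side')['frame']; cv2.imwrite('pics/s8.png',cv2.resize(f[150:330,290:482],(640,600)))
save(snapshot('scene'),'scene8')
```

```text
(no output)
```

View pics/s8.png

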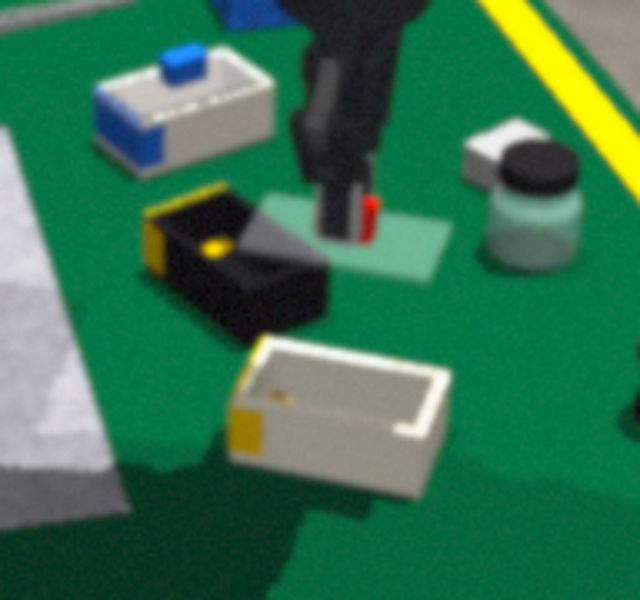

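The lid is off and level, and the dish is still flat with the bushing visible at its yellow end. Moving by -185, +150 mm to over the pad.

Call:
arm_command(dp=[[-0.2,0.16,0],[-0.45,0.37,0],[-0.7,0.57,0],[-0.92,0.75,0]], dr=[[0,0,0],[0,0,0],[0,0,0],[0,0,0]])

```text
clock: 17.23
position: [0.5409, -0.1052, 0.1357]
tool_rot: [-0.001, 0.271, 0.963, 0.0]
ft_force: [0.5, 0.5, -0.1]
grip_width: 0.174
```

Call:
arm_command(dp=[[-0.25,0.2,0],[-0.5,0.4,0],[-0.75,0.61,0],[-0.92,0.75,0],[-0.92,0.75,-0.2],[-0.92,0.75,-0.4],[-0.92,0.75,-0.6],[-0.92,0.75,-0.8],[-0.92,0.75,-0.9],[-0.92,0.75,-0.9]], dr=[[0,0,0],[0,0,0],[0,0,0],[0,0,0],[0,0,0],[0,0,0],[0,0,0],[0,0,0],[0,0,0],[0,0,0]])

```text
clock: 18.48
position: [0.4498, -0.0309, 0.0458]
tool_rot: [-0.001, 0.271, 0.963, -0.0]
ft_force: [0.7, -0.1, -0.5]
grip_width: 0.181
```

Run:
```python
from h import *
f=snapshot('side')['frame']; cv2.imwrite('pics/s9.png',cv2.resize(f[150:330,200:440],(800,600)))
save(snapshot('scene'),'scene9')
```

```text
(no output)
```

View pics/s9.png

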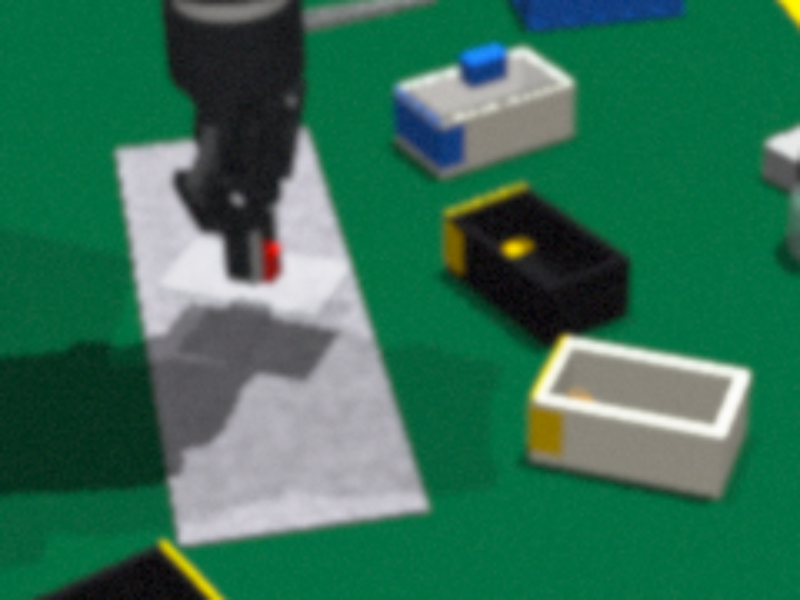

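The lid hangs level over the pad at crop (255,275). It needs about 33 mm more; the last few go slowly.

Call:
arm_command(dp=[[0,0,-0.1],[0,0,-0.2],[0,0,-0.27],[0,0,-0.3],[0,0,-0.32],[0,0,-0.333],[0,0,-0.338],[0,0,-0.338]], dr=[[0,0,0],[0,0,0],[0,0,0],[0,0,0],[0,0,0],[0,0,0],[0,0,0],[0,0,0]])

```text
clock: 19.58
position: [0.4503, -0.0311, 0.0126]
tool_rot: [0.0, 0.271, 0.963, -0.0]
ft_force: [-0.1, 1.4, -0.4]
grip_width: 0.178
```

Call:
arm_command(dp=[[0,0,-0.006],[0,0,-0.01],[0,0,-0.01],[0,0,-0.01]], dr=[[0,0,0],[0,0,0],[0,0,0],[0,0,0]])

```text
clock: 20.08
position: [0.4504, -0.031, 0.0125]
tool_rot: [0.0, 0.271, 0.963, 0.0]
ft_force: [-5.9, 2.6, 25.1]
grip_width: 0.177
```

Call:
arm_command(dp=[[0,0,0],[0,0,0],[0,0,0],[0,0,0],[0,0,0],[0,0,0]], dr=[[0,0,0],[0,0,0],[0,0,0],[0,0,0],[0,0,0],[0,0,0]], fingers=0.6)

```text
clock: 20.82
position: [0.4502, -0.0311, 0.0114]
tool_rot: [-0.0, 0.271, 0.963, -0.0]
ft_force: [0.4, 0.0, -0.1]
grip_width: 0.597
```

Call:
arm_command(dp=[[0,0,0.1],[0,0,0.3],[0,0,0.5],[0,0,0.75],[0,0,1.0],[0,0,1.0]], dr=[[0,0,0],[0,0,0],[0,0,0],[0,0,0],[0,0,0],[0,0,0]])

```text
clock: 21.58
position: [0.4512, -0.0313, 0.1134]
tool_rot: [0.002, 0.271, 0.963, 0.0]
ft_force: [-0.1, 0.2, -0.2]
grip_width: 0.602
```

Call:
arm_command(dp=[[0,0.2,0.2],[0,0.6,0.5],[0,1.0,0.8],[0,1.0,0.8]], dr=[[0,0,0],[0,0,0],[0,0,0],[0,0,0]])

```text
clock: 22.08
position: [0.4507, 0.0708, 0.1928]
tool_rot: [0.001, 0.27, 0.963, 0.0]
ft_force: [0.8, 0.7, 0.2]
grip_width: 0.602
```

Run:
```python
from meas import *
print(read_state()['clock'])
S={n:snapshot(n) for n in('scene','side')}
for n in S: save(S[n],n+'10')
def tri(ps):
    A=0;b=0
    for n,p in ps.items():
        s=S[n]; a=cast(s,[p],0)[0]; R,t=pose(s); c=-R.T@t; d=a-c; d/=np.linalg.norm(d); P=np.eye(3)-np.outer(d,d); A=A+P;b=b+P@c
    return np.linalg.solve(A,b)
ps={}
for n,s in S.items():
    hsv=cv2.cvtColor(s['frame'],cv2.COLOR_BGR2HSV).astype(int);H,Sa,V=[hsv[...,i] for i in range(3)]
    red=(((H<6)|(H>174))&(Sa>150)&(V>90)).astype(np.uint8)
    k,l,st,ce=cv2.connectedComponentsWithStats(red)
    print(n,[(st[i,4],ce[i].round(1)) for i in range(1,k) if st[i,4]>25])
    cand=[i for i in range(1,k) if st[i,4]>25 and ce[i][0]>200]
    ps[n]=ce[max(cand,key=lambda i:st[i,4])]
print('red grip',tri(ps))
a=S['scene']['frame'][190:350,230:470]; b=S['side']['frame'][170:320,220:445]
cv2.imwrite('pics/c10.png',np.vstack([cv2.resize(a,(450,300)),cv2.resize(b,(450,300))]))
```

```text
22.075
scene [(np.int32(60), array([ 71.3, 152. ])), (np.int32(92), array([370.7, 258.3]))]
side [(np.int32(155), array([277.1, 241.9]))]
red grip [ 0.4502996  -0.03260609  0.02115707]
```

View pics/c10.png

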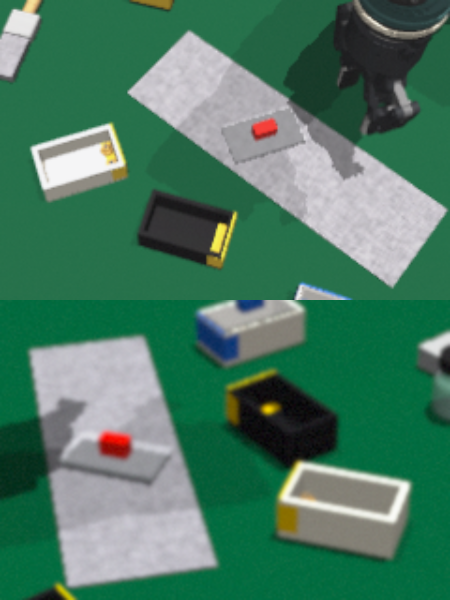

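The lid lies grip up on the pad, and the grip triangulates to (0.450, -0.033, 0.021). One check of the bushings before handing in.

Run:
```python
from h import *
s=snapshot('scene'); f=s['frame']; x0,y0,x1,y1=240,250,305,305
cv2.imwrite('pics/c11.png',cv2.resize(f[y0:y1,x0:x1],(650,550),interpolation=cv2.INTER_CUBIC))
```

View pics/c11.png

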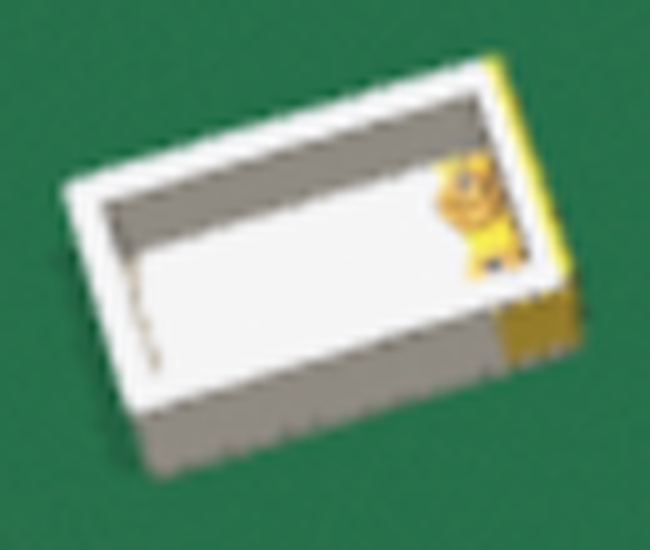

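Run:
```python
from h import *
s=snapshot('scene'); c=np.array([.6355,-.182]); a=np.radians(-31.3); X=np.array([np.cos(a),np.sin(a)]);Y=np.array([-X[1],X[0]])
for p in [(470,195),(490,263)]:
    w=cast(s,[(240+p[0]/10,250+p[1]/10)],.015)[0][:2]-c; print(w@X,w@Y)
w=dict(np.load('pics/wrist6.npz'))
for p in [(304,182),(331,182)]:
    q=cast(w,[p],.016,w['T'])[0][:2]-c; print(q@X,q@Y)
finish_job()
```

```text
-0.03761448273517834 -0.007725663814415244
-0.03690335749377133 0.010885221977924258
-0.03688814413142461 -0.011668072784779797
-0.036845465193042055 0.011979255286882755
the job is handed in; nothing more can be done
```

The job is handed in after about 22 s of the 51 s allowed. I gripped the red-lidded white dish, lifted it 80 mm, tilted it 28° yellow end down, levelled it and set it flat on the bench. Then I lifted the lid by its red grip and laid it on the grey pad.

**Last checks, all within the limits:**
- **Lid:** it lies flat with the grip up. The grip is at (0.450, -0.033, 0.021) m, about 0.24 m from the dish.
- **Dish:** it looks flat in both camera views.
- **Bushings:** both are at dish x ≈ -37 mm (limit -50 to -24) and y ≈ ±12 mm in the wrist view. The scene view gave the same x. Its y was -8 and +11 mm, where one bushing is partly hidden by the wall.
- **Robot:** the gripper is clear of everything.

**Disagreements:** the measured rim length was 106–107 mm against the 104 mm given, because the end wall showed in the view, so I centred the first grip on the lid's red block. The wrist force peaked at about 17 N setting the dish down and 25 N setting the lid down, both under the 120 N limit.

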